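# Sift the small nuts out of the sieve basket

### The arm

A 6-joint arm with a two-finger parallel gripper is mounted at the origin on the work surface. World frame = base frame: x ahead of the robot, y to its left, z up, the work surface at z = 0. Lengths are in m, angles in rad, forces in N, time in s.
With the tool pointing down it reaches from about 0.35 to 0.925 m from the base axis. Payload 6.4 kg.
Tool frame: the origin (TCP) lies at the very end of the fingers, on their centre line; the grasp point (between the pads) lies 19 mm behind it (grip_point_offset is the z of the grasp point in the tool frame, in m); z points along the fingers, y is the direction in which the jaws open and shut (so a half turn about z gives the same grasp; the last joint's range is limited). The gripper opens to 85 mm and grips with 20 to 120 N. Pads are 22 mm wide; open, the fingers measure 114 mm over their backs; the gripper's body (76 mm by 85 mm) begins 54 mm behind the grasp point. The pads swing forward as they close: fully open they stand 13 mm farther back than shut.
Start: joints at [-1.277, 0.245, 1.558, -0, 1.339, -0.174], TCP at [0.293, -0.58, 0.231] pointing down, gripper open.
Joint ranges: [-3.13, 3.13], [-1.02, 2.26], [0.13, 2.54], [-0.95, 4.09], [0.21, 2.88], [-2.74, 2.74]. Speed limits (rad/s): [2.57, 2.57, 3.14, 3.14, 3.14, 3.14].

### API

Orientations are given as a unit quaternion [w, x, y, z].
In Python, from bench import get_obs, camera, close_job, grip_point_offset gives the robot as it stands. The module is installed in compiled form; this text tells all that it offers.
- The arm moves only by the tool play_rows, never from a script. Its argument "series" is one flat list of numbers, 7 for each row, row after row: the finger opening in mm, from 0 to 85.4, then the shift along the world's x, y, z in mm, then the turn, a rotation vector about the world's x, y, z in degrees. In form: [fingers, tx, ty, tz, wx, wy, wz, fingers, tx, ty, tz, wx, wy, wz, ...]. A call has 1 to 5 rows; each row shifts and turns the commanded pose from where the row before left it; what a row does not reach is not made up. A row lasts 1/12 s, in which the tool goes at most 41.7 mm and 7.16 degrees, less where a joint would pass 70% of its speed; a pose out of reach is approached as far as the arm can. A call with a gripper value outside its range is refused whole. The fingers move at their own pace and stop on an object; "squeeze" is the grip in N (left out, the last holds). Time passes only in rows, so rows that do not move let the fingers close. It gives the time, the measured TCP pose, the force and the opening at its end, in the units of the state.
- get_obs(): the state, without advancing time (a new reading comes with each control period).
- camera(name): name is "scene" or "top"; returns a dict with "color" (384x512x3 uint8, red, green, blue), "vertical_fov" (degrees; the focal length in pixels is half the picture's height over the tangent of half this angle, whatever the lens; pixels are square), "cx", "cy" (the principal point, pixels), "R" (3x3) and "t" (3): a world point X has camera coordinates R X + t. Camera axes: x right, y down, z forward; pixel columns grow to the right and rows downward; lengths in m; the calibration is good to about 2 mm. A picture is of the moment at which its call begins. There is no depth.
- close_job(): hands the job in, once; it reports no verdict.
The state is a dict: "clock": time; "joint_positions": joint angles; "joint_velocities": joint speeds; "joint_torque": joint torques, N m; "ee_pos": TCP position; "tcp_rot": TCP orientation; "wrist_force": force on the tool from outside, world axes, zero at the start; "ft_torque": the same for the moment, N m; "finger_gap": opening from 0.0 (shut) to 1.0 (fully open).
Only numpy, scipy, OpenCV 4.12 (cv2) and the standard library are available. Lean on these libraries where they do the work, as an engineer would, in place of code of your own. Each camera call takes 0.05 s, during which the arm holds its last target. There are 200 camera calls.

### The job

Pick up the sieve basket of mixed nuts by its handle, carry it level and smoothly to the grey catch bin and shake it side to side over the bin until all four small nuts have dropped through its holes into the bin, while the three large nuts stay in the basket. Then stand the basket, with the large nuts still in it, in the middle of the black rubber mat, squared up with the mat, and let go. Do not disturb the pipe fittings and tools lying around.

Things in the scene. Friction and masses are not known exactly. Their poses are not given: they have to be found in the camera images.
- basket: loose sieve basket of dark sheet steel, 0.28 to 0.46 kg plus 0.24 kg of nuts. 146 mm along its x, 116 mm along its y (122 over the handle straps), inside 140 x 110 mm, rim 57 mm above the origin. Origin: centre of its underside, at the foot of four 12 mm rubber feet; z up
- basket_floor (a point): centre of the basket floor's upper face, 15 mm above the basket's origin, axes as the basket's. A solid strip 34 mm wide in x runs along y under the handle; on each side two columns of four square 22 mm holes, x 17 to 39 and 44 to 66 mm, 5 mm webs between. Small nuts start on the strip and slide sideways (x) into the holes when shaken hard along x (over about 3 m/s2)
- basket_handle (a point): centre of the basket's straight black handle bar, 130 mm above the basket's origin. The bar runs along the basket's y, centred over the basket, 122 mm long, 14 mm wide in x, 16 mm high, carried by an upright strap at each end (y = -60 and +60 mm); nothing else is near it above the rim. Axes as the basket's
- bin: open grey steel catch bin, fixed: 230 mm in its x, 180 mm in its y, 45 mm high, walls and floor 4 mm thick. Origin: centre of its underside, z up. The basket is smaller than its mouth
- mat: flat black rubber mat, fixed: 210 mm in its x, 180 mm in its y, 4 mm thick. Origin: centre of its underside, z up. The basket should finally stand centred on it, its long side (x) along the mat's long side (x), either way round
- small_nut_0: steel hex nut, small: 16 mm across flats (18.5 mm across corners), 8.4 mm thick, about 11 g, oily (friction about 0.3); passes the basket's holes any way up. Starts lying flat on the solid centre strip of the basket's floor. Origin: centre of its underside as it lies at the start, z along the nut's axis
- small_nut_1: steel hex nut, small: 16 mm across flats (18.5 mm across corners), 8.4 mm thick, about 11 g, oily (friction about 0.3); passes the basket's holes any way up. Starts lying flat on the solid centre strip of the basket's floor. Origin: centre of its underside as it lies at the start, z along the nut's axis
- small_nut_2: steel hex nut, small: 16 mm across flats (18.5 mm across corners), 8.4 mm thick, about 11 g, oily (friction about 0.3); passes the basket's holes any way up. Starts lying flat on the solid centre strip of the basket's floor. Origin: centre of its underside as it lies at the start, z along the nut's axis
- small_nut_3: steel hex nut, small: 16 mm across flats (18.5 mm across corners), 8.4 mm thick, about 11 g, oily (friction about 0.3); passes the basket's holes any way up. Starts lying flat on the solid centre strip of the basket's floor. Origin: centre of its underside as it lies at the start, z along the nut's axis
- large_nut_0: steel hex nut, large: 30 mm across flats (34.6 mm across corners), 18 mm thick, about 64 g, oily (friction about 0.3); too big for the basket's holes any way up. Starts lying flat in the basket. Origin: centre of its underside as it lies at the start, z along the nut's axis
- large_nut_1: steel hex nut, large: 30 mm across flats (34.6 mm across corners), 18 mm thick, about 64 g, oily (friction about 0.3); too big for the basket's holes any way up. Starts lying flat in the basket. Origin: centre of its underside as it lies at the start, z along the nut's axis
- large_nut_2: steel hex nut, large: 30 mm across flats (34.6 mm across corners), 18 mm thick, about 64 g, oily (friction about 0.3); too big for the basket's holes any way up. Starts lying flat in the basket. Origin: centre of its underside as it lies at the start, z along the nut's axis
- pipe_tee: bystander: green plastic pipe tee lying down, 130 mm along its y, branch 65 mm to +x, 60 mm high; origin under the crossing
- wrench: bystander: steel wrench lying along its x; origin at its underside
- pipe_stub: bystander: green pipe stub standing upright, 64 mm diameter, 70 mm high; origin at centre of underside
- heating_sleeve: bystander: stepped aluminium sleeve standing upright, 68 mm diameter, 50 mm high; origin at centre of underside
There are look-alikes about, which are no part of the job. There is more than one size of the basket; the one meant has the size given above.

How it is judged:
On the way, in this order (a step that is already met when the one before it is completed fails the run):
1. the basket is held clear above the bin (horizontal distance between basket and bin below 0.06 m and height (world z) of basket above 0.045 m), for 0.2 s.
2. with the basket still over the bin, all four small nuts are in the bin and all three large nuts in the basket (all of step 1 and x of small_nut_0 in the frame of bin between -0.113 and 0.113 m and y of small_nut_0 in the frame of bin between -0.088 and 0.088 m and z of small_nut_0 in the frame of bin between -0.005 and 0.045 m and x of small_nut_1 in the frame of bin between -0.113 and 0.113 m and y of small_nut_1 in the frame of bin between -0.088 and 0.088 m and z of small_nut_1 in the frame of bin between -0.005 and 0.045 m and x of small_nut_2 in the frame of bin between -0.113 and 0.113 m and y of small_nut_2 in the frame of bin between -0.088 and 0.088 m and z of small_nut_2 in the frame of bin between -0.005 and 0.045 m and x of small_nut_3 in the frame of bin between -0.113 and 0.113 m and y of small_nut_3 in the frame of bin between -0.088 and 0.088 m and z of small_nut_3 in the frame of bin between -0.005 and 0.045 m and x of large_nut_0 in the frame of basket between -0.072 and 0.072 m and y of large_nut_0 in the frame of basket between -0.057 and 0.057 m and z of large_nut_0 in the frame of basket between 0.005 and 0.057 m and x of large_nut_1 in the frame of basket between -0.072 and 0.072 m and y of large_nut_1 in the frame of basket between -0.057 and 0.057 m and z of large_nut_1 in the frame of basket between 0.005 and 0.057 m and x of large_nut_2 in the frame of basket between -0.072 and 0.072 m and y of large_nut_2 in the frame of basket between -0.057 and 0.057 m and z of large_nut_2 in the frame of basket between 0.005 and 0.057 m), for 0.2 s.
At the end, for the whole second after the job is handed in: all four small nuts lie in the bin, all three large nuts are in the basket, and the basket stands upright, at rest, on the mat, within 30 mm of the mat's centre and 0.3 rad of square with it (x of small_nut_0 in the frame of bin between -0.113 and 0.113 m and y of small_nut_0 in the frame of bin between -0.088 and 0.088 m and z of small_nut_0 in the frame of bin between -0.005 and 0.045 m and x of small_nut_1 in the frame of bin between -0.113 and 0.113 m and y of small_nut_1 in the frame of bin between -0.088 and 0.088 m and z of small_nut_1 in the frame of bin between -0.005 and 0.045 m and x of small_nut_2 in the frame of bin between -0.113 and 0.113 m and y of small_nut_2 in the frame of bin between -0.088 and 0.088 m and z of small_nut_2 in the frame of bin between -0.005 and 0.045 m and x of small_nut_3 in the frame of bin between -0.113 and 0.113 m and y of small_nut_3 in the frame of bin between -0.088 and 0.088 m and z of small_nut_3 in the frame of bin between -0.005 and 0.045 m and x of large_nut_0 in the frame of basket between -0.072 and 0.072 m and y of large_nut_0 in the frame of basket between -0.057 and 0.057 m and z of large_nut_0 in the frame of basket between 0.005 and 0.057 m and x of large_nut_1 in the frame of basket between -0.072 and 0.072 m and y of large_nut_1 in the frame of basket between -0.057 and 0.057 m and z of large_nut_1 in the frame of basket between 0.005 and 0.057 m and x of large_nut_2 in the frame of basket between -0.072 and 0.072 m and y of large_nut_2 in the frame of basket between -0.057 and 0.057 m and z of large_nut_2 in the frame of basket between 0.005 and 0.057 m and horizontal distance between basket and mat below 0.03 m and angle between the x axis of basket and the x axis of mat, either way round below 0.3 rad and angle between basket's own z axis and vertical below 0.06 rad and height (world z) of basket below 0.008 m and linear speed of basket below 0.02 m/s); the robot touches nothing.
It fails at once if the pipe tee is shifted by more than 30 mm (distance of pipe_tee from where it was at the start of the episode above 0.03 m).
It fails at once if the wrench is shifted by more than 30 mm (distance of wrench from where it was at the start of the episode above 0.03 m).
It fails at once if the pipe stub is shifted by more than 30 mm (distance of pipe_stub from where it was at the start of the episode above 0.03 m).
It fails at once if the heating sleeve is shifted by more than 30 mm (distance of heating_sleeve from where it was at the start of the episode above 0.03 m).
It also fails if it takes over 54 s, if anything falls off the work surface, if the arm or the gripper's body presses on something with over 40 N, if the wrist force passes 120 N, or if a joint passes its speed limit or range.

## Working session

There is one attempt and no reset: what is moved stays moved. The work goes in short steps, Python scripts to look and compute and a tool call to move; the robot and the scene stay as the last step left them, time stands still between calls to the robot, and variables do not carry over. Pictures are saved under pics/ and viewed, about 8 in all and at most 12, crops included, and the job is handed in when it is done.

Besides the shell and the picture viewer there is one more tool, called after "Emit:" in YAML: its name, and indented under it one key for each argument. play_rows: Moves the arm, as the interface text tells. Its arguments: {"type":"object","properties":{"series":{"type":"array"},"squeeze":{"type":"number"}},"required":["series"]}

```bash
mkdir -p pics
cat > h.py <<'E'
import numpy as np, cv2
from bench import *
def cam(n):
    c=camera(n); h=c["color"].shape[0]; c["f"]=h/2/np.tan(np.radians(c["vertical_fov"]/2)); return c
def pix(c,X):
    p=np.asarray(c["R"])@np.asarray(X,float)+c["t"]; return c["cx"]+c["f"]*p[0]/p[2], c["cy"]+c["f"]*p[1]/p[2]
def ray(c,u,v,z):
    R=np.asarray(c["R"]);o=-R.T@c["t"]; d=R.T@np.array([(u-c["cx"])/c["f"],(v-c["cy"])/c["f"],1]); return o+d*(z-o[2])/d[2]
def save(c,name,crop=None,k=1):
    im=c["color"][:,:,::-1]
    if crop: im=im[crop[1]:crop[3],crop[0]:crop[2]]
    cv2.imwrite("pics/"+name,cv2.resize(im,None,fx=k,fy=k,interpolation=cv2.INTER_CUBIC))
E
python3 - <<'E'
from h import *
for n in("top","scene"):
    c=cam(n); save(c,n+"0.png",k=1.56); print(n,c["vertical_fov"],c["cx"],c["cy"],-np.asarray(c["R"]).T@c["t"],c["R"])
print(get_obs(),grip_point_offset)
E
```

```text
top 51.87178109612403 257.2809806051623 191.52860117493833 [0.31343032 0.0044464  1.53845057] [[ 0.01434892 -0.99985853  0.00877673]
 [-0.98142212 -0.0157628  -0.19121231]
 [ 0.19132361 -0.00586999 -0.98150946]]
scene 52.267825908672336 254.4851289282311 190.32916705631683 [1.12045378 0.89476066 0.94345852] [[-0.86462468  0.50188453  0.02315367]
 [ 0.29684018  0.54747818 -0.78240243]
 [-0.4053518  -0.66961151 -0.62234263]]
{'clock': 0.1, 'joint_positions': array([-1.27708959e+00,  2.45764924e-01,  1.55890726e+00,  9.98712827e-06,
        1.33868287e+00, -1.74110644e-01]), 'joint_velocities': array([ 0.00212092, -0.003428  , -0.00232026, -0.00069812, -0.00173447,
        0.00025092]), 'joint_torque': array([-6.45410855e-04, -4.30672216e+01, -3.27128041e+01, -1.72758923e-04,
        2.85088936e-03,  2.43150942e-05]), 'ee_pos': array([ 0.29296396, -0.57967084,  0.23026913]), 'tcp_rot': array([-8.79916078e-04,  9.72767755e-01,  2.31780323e-01, -4.78127362e-05]), 'wrist_force': array([-0.84823484, -0.02534853, -0.25450194]), 'ft_torque': array([ 0.02437544, -0.00119918, -0.01177859]), 'finger_gap': 1.0011897695271228} -0.0187
```

View pics/top0.png

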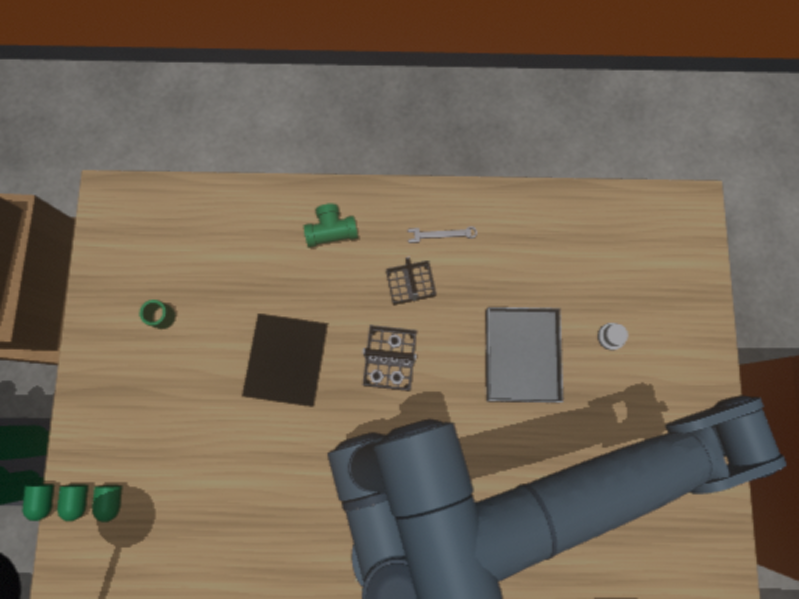

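View pics/scene0.png

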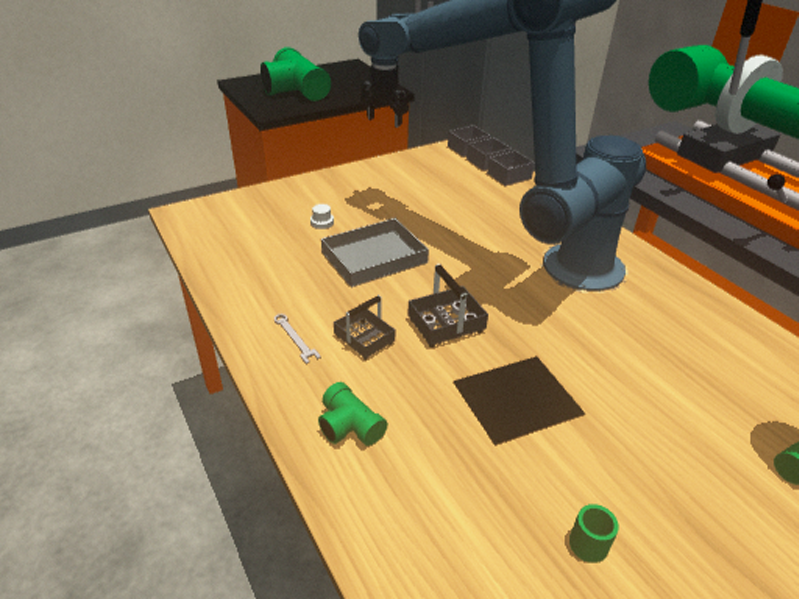

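Two baskets appear in the top view. The larger one, at about (390,357) in the enlarged picture, holds nuts. The smaller one, at (411,282), is empty. The larger one fits the description, and I'll confirm it in a crop. The bin is at (524,354) and the mat at (285,360).

Run:
```python
from h import *
c=cam("top"); save(c,"top1.png",crop=(150,160,370,265),k=3.6)
```

```text
(no output)
```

View pics/top1.png

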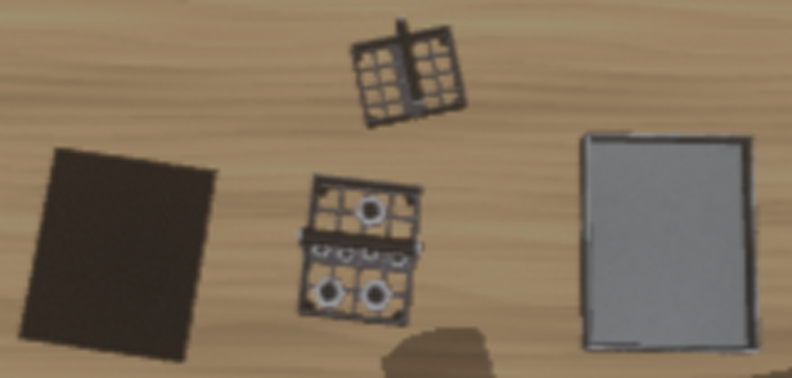

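The crop confirms it: the larger basket has its rim corners at crop pixels (315,177), (422,187), (408,325) and (299,315). It holds 3 large and 4 small nuts, and the handle runs from (303,236) to (418,246). The other basket is smaller and empty.

Run:
```python
from h import *
c=cam("top")
def P(l,z): return np.array([ray(c,(u+.5)/3.6+150-.5,(v+.5)/3.6+160-.5,z)[:2] for u,v in l])
for n,l,z in[("basket",[(315,177),(422,187),(408,325),(299,315)],.057),("mat",[(55,148),(217,170),(185,362),(19,338)],.004),("bin",[(582,135),(752,137),(758,351),(587,350)],.045),("small",[(352,45),(450,28),(467,104),(370,127)],.045)]:
    p=P(l,z); print(n,p.mean(0).round(4),cv2.minAreaRect((p*1000).astype(np.float32)))
    e=(p[0]+p[1]-p[2]-p[3]);f=p[0]+p[3]-p[1]-p[2];print("  x-ax ang",np.degrees(np.arctan2(e[1],e[0])),"y-ax ang",np.degrees(np.arctan2(f[1],f[0])),np.linalg.norm(e)/2,np.linalg.norm(f)/2)
h=P([(303,236),(418,246)],.138);d=h[0]-h[1];print("handle",h,h.mean(0),np.degrees(np.arctan2(d[1],d[0])))
from scipy.spatial.transform import Rotation as Ro
q=get_obs()["tcp_rot"];print(Ro.from_quat(np.roll(q,-1)).as_matrix().round(3))
```

```text
basket [0.4578 0.0211] ((457.7381591796875, 21.099563598632812), (113.0832748413086, 146.16554260253906), 84.83043670654297)
  x-ax ang -5.176838622375101 y-ax ang 85.57982449852238 0.1446866333484449 0.11307456229235328
mat [0.4559 0.2823] ((456.1431884765625, 282.275634765625), (179.03582763671875, 208.40713500976562), 82.75626373291016)
  x-ax ang -7.245151370215154 y-ax ang 82.92074000183567 0.20785889850485975 0.17903144184167397
bin [ 0.4731 -0.3039] ((472.83770751953125, -304.16510009765625), (226.83380126953125, 182.05311584472656), 0.22858762741088867)
  x-ax ang 0.11369762653210494 y-ax ang 90.36577827305005 0.22640334225411712 0.17999403040402884
small [ 0.6477 -0.0278] ((648.1152954101562, -27.95928955078125), (92.22394561767578, 107.7674560546875), 13.133397102355957)
  x-ax ang 12.882087893778856 y-ax ang 102.76727601770467 0.0890277450979685 0.10737915331226683
handle [[ 0.46321511  0.07773076]
 [ 0.45506671 -0.03589251]] [0.45914091 0.02091912] 85.8981034438832
[[ 0.893  0.451 -0.   ]
 [ 0.451 -0.893  0.001]
 [ 0.    -0.001 -1.   ]]
```

Emit:
play_rows:
  series: [85,8,30,0,0,0,2.9,85,8,30,0,0,0,2.9,85,8,30,0,0,0,2.9,85,8,30,0,0,0,2.9,85,8,30,0,0,0,2.9]
  squeeze: 100

```text
clock: 0.62
ee_pos: [0.3332, -0.4286, 0.2309]
tcp_rot: [-0.0, 0.935, 0.354, -0.0]
wrist_force: [1.0, 0.3, 0.1]
finger_gap: 1.001
```

Emit:
play_rows:
  series: [85,8,30,0,0,0,2.9,85,8,30,0,0,0,2.9,85,8,30,0,0,0,2.9,85,8,30,0,0,0,2.9,85,8,30,0,0,0,2.9]

```text
clock: 1.03
ee_pos: [0.3731, -0.2786, 0.2312]
tcp_rot: [-0.0, 0.883, 0.469, 0.0]
wrist_force: [0.3, 0.4, 0.2]
finger_gap: 0.996
```

Emit:
play_rows:
  series: [85,8,30,0,0,0,2.9,85,8,30,0,0,0,2.9,85,8,30,0,0,0,2.9,85,8,30,0,0,0,2.9,85,8,30,0,0,0,2.9]

```text
clock: 1.45
ee_pos: [0.4131, -0.1287, 0.2313]
tcp_rot: [0.0, 0.817, 0.577, 0.0]
wrist_force: [0.2, -0.1, 0.3]
finger_gap: 0.994
```

Emit:
play_rows:
  series: [85,8,30,0,0,0,2.9,85,8,30,0,0,0,2.9,85,8,30,0,0,0,2.9,85,6,20,0,0,0,2.9,85,0,0,0,0,0,2.9]

```text
clock: 1.87
ee_pos: [0.4434, -0.0171, 0.2312]
tcp_rot: [-0.0, 0.736, 0.677, 0.0]
wrist_force: [-0.1, -0.7, 0.3]
finger_gap: 0.999
```

```bash
cat > st.py <<'E'
from h import *
from scipy.spatial.transform import Rotation as Ro
o=get_obs();m=Ro.from_quat(np.roll(o["tcp_rot"],-1)).as_matrix()
print("t",round(o["clock"],2),"tcp",(1000*o["ee_pos"]).round(1),"tooly ang",np.degrees(np.arctan2(m[1,1],m[0,1])).round(2),"z",m[:,2].round(3),"gap",round(o["finger_gap"],3),"F",o["wrist_force"].round(1),"M",o["ft_torque"].round(2),"j",o["joint_positions"].round(2))
E
python3 st.py
```

```text
t 1.87 tcp [443.4 -17.1 231.2] tooly ang -4.8 z [ 0.     0.001 -1.   ] gap 0.999 F [-0.1 -0.7  0.3] M [-0.    0.02  0.02] j [-0.3  -0.26  2.06  0.    1.34 -0.21]
```

Emit:
play_rows:
  series: [85,7,19,0,0,0,0,85,8,19,0,0,0,0,85,0,0,-25,0,0,0,85,0,0,-25,0,0,0,85,0,0,0,0,0,0]

```text
clock: 2.28
ee_pos: [0.4549, 0.0189, 0.1765]
tcp_rot: [-0.004, 0.738, 0.675, -0.003]
wrist_force: [-1.2, 0.5, -0.3]
finger_gap: 0.998
```

```bash
python3 st.py
python3 - <<'E'
from h import *
c=cam("scene"); u,v=pix(c,[.459,.021,.13]);print(u,v); save(c,"s2.png",crop=(int(u)-80,int(v)-70,int(u)+80,int(v)+50),k=5)
E
```

```text
t 2.28 tcp [454.9  18.9 176.5] tooly ang -5.15 z [-0.009  0.002 -1.   ] gap 0.998 F [-1.2  0.5 -0.3] M [ 0.03  0.06 -0.06] j [-0.21 -0.16  2.08 -0.    1.23 -0.12]
287.45906366648893 179.31585100237479
```

View pics/s2.png

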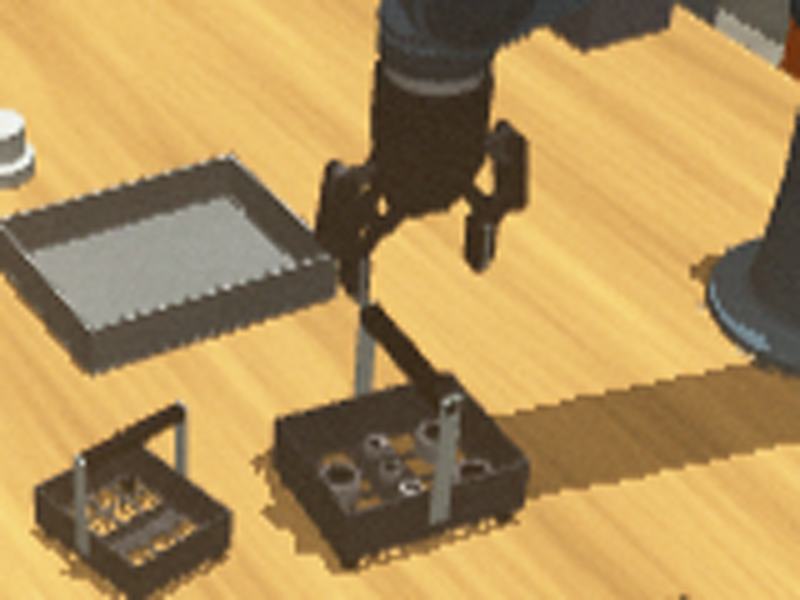

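The jaws are straddling the handle bar, which runs from (370,310) to (445,395). There is a small pose error, so I hold one row to see whether it settles.

Emit:
play_rows:
  series: [85,0,0,0,0,0,0,85,0,0,0,0,0,0]

```text
clock: 2.5
ee_pos: [0.4591, 0.0175, 0.183]
tcp_rot: [0.001, 0.739, 0.674, 0.001]
wrist_force: [0.4, 0.4, 0.4]
finger_gap: 0.994
```

```bash
python3 st.py
```

```text
t 2.5 tcp [459.1  17.5 183. ] tooly ang -5.22 z [ 0.003 -0.001 -1.   ] gap 0.994 F [0.4 0.4 0.4] M [-0.02 -0.03  0.03] j [-0.21 -0.17  2.08  0.    1.23 -0.12]
```

Emit:
play_rows:
  series: [85,0,1,-8,0,0,0,85,0,1,-16,0,0,0,85,0,0,-20,0,0,0,85,0,0,-16,0,0,0,85,0,0,-8,0,0,0]

```text
clock: 2.92
ee_pos: [0.4573, 0.0199, 0.1118]
tcp_rot: [-0.001, 0.739, 0.674, -0.001]
wrist_force: [-0.9, 0.7, -0.8]
finger_gap: 0.997
```

Emit:
play_rows:
  series: [85,0,0,-3,0,0,0,85,0,0,0,0,0,0,85,0,0,0,0,0,0]

```text
clock: 3.17
ee_pos: [0.4589, 0.0196, 0.1112]
tcp_rot: [0.001, 0.738, 0.674, 0.001]
wrist_force: [0.8, -0.2, -0.0]
finger_gap: 0.994
```

```bash
python3 st.py
```

```text
t 3.17 tcp [458.9  19.6 111.2] tooly ang -5.2 z [ 0.002 -0.    -1.   ] gap 0.994 F [ 0.8 -0.2 -0. ] M [-0.02  0.05  0.03] j [-0.2  -0.06  2.12  0.    1.08 -0.11]
```

Emit:
play_rows:
  series: [60,0,0,0,0,0,0,40,0,0,0,0,0,0,30,0,0,0,0,0,0,22,0,0,0,0,0,0,18,0,0,0,0,0,0]
  squeeze: 30

```text
clock: 3.58
ee_pos: [0.4582, 0.0198, 0.1105]
tcp_rot: [0.0, 0.738, 0.674, 0.0]
wrist_force: [0.5, -0.3, 0.3]
finger_gap: 0.294
```

Emit:
play_rows:
  series: [14,0,0,0,0,0,0,10,0,0,0,0,0,0,6,0,0,0,0,0,0,0,0,0,0,0,0,0,0,0,0,0,0,0,0]

```text
clock: 4.0
ee_pos: [0.4587, 0.0197, 0.1107]
tcp_rot: [0.001, 0.738, 0.674, 0.001]
wrist_force: [3.6, 0.7, -0.2]
finger_gap: 0.156
```

Emit:
play_rows:
  series: [0,0,0,0,0,0,0,0,0,0,0,0,0,0,0,0,0,0,0,0,0]
  squeeze: 100

```text
clock: 4.25
ee_pos: [0.4588, 0.0197, 0.1108]
tcp_rot: [0.001, 0.738, 0.674, 0.001]
wrist_force: [3.3, -0.4, 1.4]
finger_gap: 0.145
```

```bash
python3 st.py
```

```text
t 4.25 tcp [458.8  19.7 110.8] tooly ang -5.2 z [ 0.002 -0.    -1.   ] gap 0.145 F [ 3.3 -0.4  1.4] M [ 0.05 -0.68 -0.09] j [-0.2  -0.06  2.12  0.    1.08 -0.11]
```

Emit:
play_rows:
  series: [0,0,0,1,0,0,0,0,0,0,2,0,0,0,0,0,0,3,0,0,0,0,0,0,5,0,0,0,0,0,0,7,0,0,0]

```text
clock: 4.67
ee_pos: [0.4565, 0.0201, 0.1273]
tcp_rot: [-0.002, 0.738, 0.674, -0.001]
wrist_force: [0.3, 0.0, -5.6]
finger_gap: 0.145
```

Emit:
play_rows:
  series: [0,0,0,8,0,0,0,0,0,0,8,0,0,0,0,0,0,8,0,0,0,0,0,0,7,0,0,0,0,0,0,6,0,0,0]

```text
clock: 5.08
ee_pos: [0.4584, 0.0198, 0.1665]
tcp_rot: [0.0, 0.738, 0.674, 0.0]
wrist_force: [0.1, -0.2, -6.6]
finger_gap: 0.142
```

Emit:
play_rows:
  series: [0,0,0,5,0,0,0,0,0,0,3,0,0,0,0,0,0,2,0,0,0,0,0,0,1,0,0,0,0,0,0,0,0,0,0]

```text
clock: 5.5
ee_pos: [0.458, 0.0198, 0.1762]
tcp_rot: [-0.0, 0.738, 0.674, -0.0]
wrist_force: [-0.6, 0.4, -5.8]
finger_gap: 0.143
```

```bash
python3 st.py
python3 - <<'E'
from h import *
c=cam("scene"); u,v=pix(c,[.459,.021,.15]);print(u,v); save(c,"s3.png",crop=(int(u)-80,int(v)-60,int(u)+80,int(v)+60),k=5)
E
```

```text
t 5.5 tcp [458.   19.8 176.2] tooly ang -5.2 z [-0.  0. -1.] gap 0.143 F [-0.6  0.4 -5.8] M [ 0.01 -0.06  0.02] j [-0.2  -0.16  2.08  0.    1.22 -0.11]
287.8982886887809 174.66798361627318
```

View pics/s3.png

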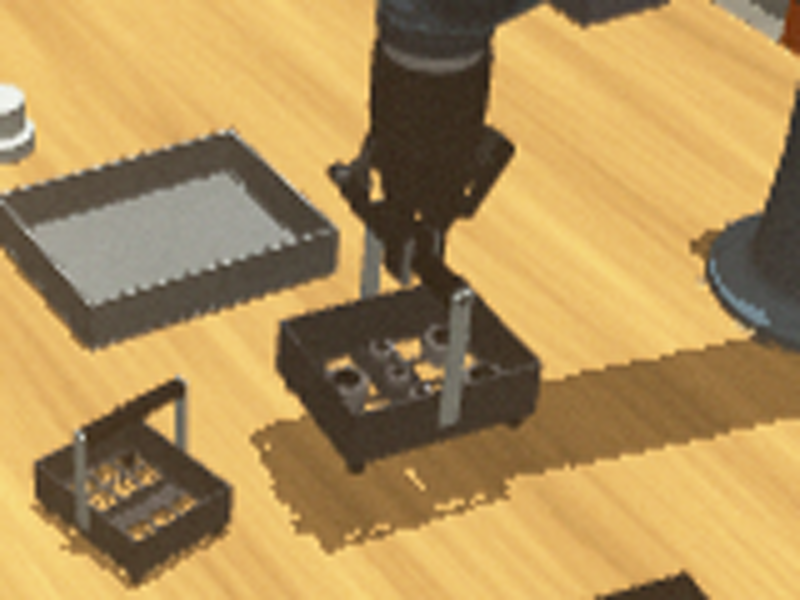

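The basket is lifted level with all nuts in it. Next is the smooth carry to the bin.

Emit:
play_rows:
  series: [0,0,-2,0,0,0,0,0,0,-4,0,0,0,0,0,0,-6,0,0,0,0,0,0,-8,0,0,0,0.2,0,0,-10,0,0,0,0.2]

```text
clock: 5.97
ee_pos: [0.458, -0.0109, 0.1762]
tcp_rot: [-0.0, 0.736, 0.677, -0.0]
wrist_force: [-0.5, -0.2, -6.6]
finger_gap: 0.144
```

Emit:
play_rows:
  series: [0,0,-12,0,0,0,0.2,0,1,-14,0,0,0,0.2,0,1,-16,0,0,0,0.3,0,1,-16,0,0,0,0.3,0,1,-16,0,0,0,0.3]

```text
clock: 6.38
ee_pos: [0.462, -0.0857, 0.1763]
tcp_rot: [0.0, 0.728, 0.685, -0.0]
wrist_force: [-0.7, -0.1, -6.3]
finger_gap: 0.145
```

Emit:
play_rows:
  series: [0,1,-16,0,0,0,0.3,0,1,-16,0,0,0,0.3,0,1,-16,0,0,0,0.3,0,1,-16,0,0,0,0.3,0,1,-16,0,0,0,0.3]

```text
clock: 6.8
ee_pos: [0.4668, -0.1658, 0.1762]
tcp_rot: [0.0, 0.719, 0.695, -0.0]
wrist_force: [0.2, 0.2, -6.3]
finger_gap: 0.144
```

Emit:
play_rows:
  series: [0,1,-16,0,0,0,0.3,0,1,-16,0,0,0,0.3,0,1,-16,0,0,0,0.3,0,1,-16,0,0,0,0.3,0,1,-16,0,0,0,0.3]

```text
clock: 7.22
ee_pos: [0.4717, -0.2458, 0.1761]
tcp_rot: [-0.0, 0.71, 0.704, -0.0]
wrist_force: [0.8, 0.9, -5.8]
finger_gap: 0.148
```

Emit:
play_rows:
  series: [0,1,-14,0,0,0,0.3,0,1,-12,0,0,0,0.1,0,0,-10,-1,0,0,0,0,0,-8,-2,0,0,0,0,0,-6,-2,0,0,0]

```text
clock: 7.63
ee_pos: [0.474, -0.295, 0.171]
tcp_rot: [-0.0, 0.708, 0.706, -0.0]
wrist_force: [-0.7, 0.4, -5.7]
finger_gap: 0.141
```

Emit:
play_rows:
  series: [0,0,-4,-2,0,0,0,0,0,-2,-2,0,0,0,0,0,-1,-1,0,0,0,0,0,0,0,0,0,0,0,0,0,0,0,0,0]

```text
clock: 8.05
ee_pos: [0.4741, -0.3007, 0.1662]
tcp_rot: [-0.0, 0.708, 0.707, 0.0]
wrist_force: [0.3, -0.5, -6.7]
finger_gap: 0.142
```

```bash
python3 st.py
python3 - <<'E'
from h import *
c=cam("top"); u,v=pix(c,[.473,-.304,.05]);print(u,v); save(c,"t4.png",crop=(int(u)-50,int(v)-45,int(u)+50,int(v)+30),k=8)
E
```

```text
t 8.05 tcp [ 474.1 -300.7  166.2] tooly ang -0.07 z [-0.  0. -1.] gap 0.142 F [ 0.3 -0.5 -6.7] M [-0.05 -0.01  0.02] j [-0.77  0.11  1.84  0.    1.2  -0.77]
335.96577186752654 226.65491862032385
```

View pics/t4.png

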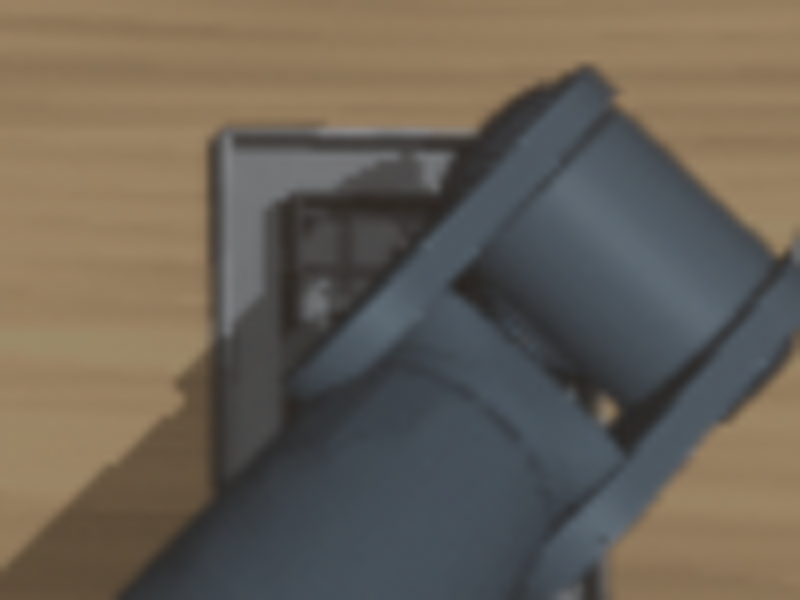

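The basket is over the bin, with its upper-left corner at (290,200) in the crop and inside the bin edge at (215,130). Now I shake along x.

Emit:
play_rows:
  series: [0,8,0,0,0,0,0,0,12,0,0,0,0,0,0,-20,0,0,0,0,0,0,-20,0,0,0,0,0,0,20,0,0,0,0,0]
  squeeze: 120

```text
clock: 8.52
ee_pos: [0.4688, -0.2989, 0.1634]
tcp_rot: [-0.005, 0.708, 0.706, -0.001]
wrist_force: [-1.9, 0.4, -7.8]
finger_gap: 0.141
```

Emit:
play_rows:
  series: [0,20,0,0,0,0,0,0,-20,0,0,0,0,0,0,-20,0,0,0,0,0,0,20,0,0,0,0,0,0,20,0,0,0,0,0]

```text
clock: 8.93
ee_pos: [0.4933, -0.3004, 0.1653]
tcp_rot: [-0.001, 0.708, 0.706, -0.0]
wrist_force: [1.3, -0.3, -6.7]
finger_gap: 0.142
```

Emit:
play_rows:
  series: [0,-20,0,0,0,0,0,0,-20,0,0,0,0,0,0,20,0,0,0,0,0,0,0,0,0,0,0,0,0,0,0,0,0,0,0]

```text
clock: 9.35
ee_pos: [0.475, -0.3013, 0.1668]
tcp_rot: [0.001, 0.707, 0.707, 0.0]
wrist_force: [0.0, -0.2, -6.4]
finger_gap: 0.14
```

```bash
python3 st.py
python3 - <<'E'
from h import *
c=cam("scene"); u,v=pix(c,[.473,-.304,.08]);print(u,v); save(c,"s5.png",crop=(int(u)-50,int(v)-40,int(u)+50,int(v)+35),k=8)
E
```

```text
t 9.35 tcp [ 475.  -301.3  166.8] tooly ang -0.04 z [ 0.001 -0.001 -1.   ] gap 0.14 F [ 0.  -0.2 -6.4] M [-0.04 -0.03 -0.  ] j [-0.77  0.11  1.84 -0.    1.19 -0.77]
239.38695924764357 148.10372914104272
```

View pics/s5.png

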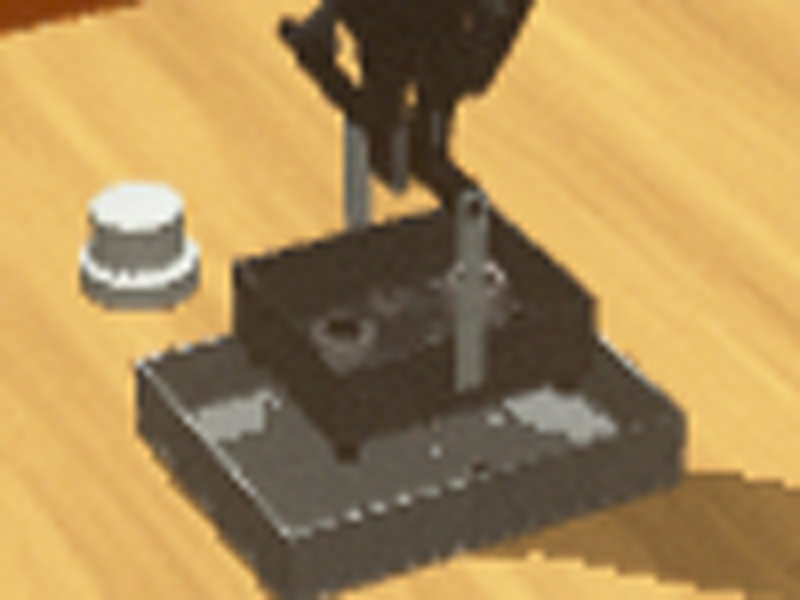

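Some nuts seem to have dropped, with a possible one at (270,400), and two large nuts are visible in the basket at (345,335) and (475,275). I'll shake for longer.

Emit:
play_rows:
  series: [0,22,0,0,0,0,0,0,-22,0,0,0,0,0,0,-22,0,0,0,0,0,0,22,0,0,0,0,0,0,22,0,0,0,0,0]

```text
clock: 9.82
ee_pos: [0.4945, -0.3006, 0.1654]
tcp_rot: [-0.001, 0.708, 0.706, -0.0]
wrist_force: [1.1, -0.1, -5.8]
finger_gap: 0.137
```

Emit:
play_rows:
  series: [0,-22,0,0,0,0,0,0,-22,0,0,0,0,0,0,22,0,0,0,0,0,0,22,0,0,0,0,0,0,-22,0,0,0,0,0]

```text
clock: 10.23
ee_pos: [0.4787, -0.3019, 0.1664]
tcp_rot: [0.002, 0.707, 0.707, 0.001]
wrist_force: [-0.0, 0.3, -5.0]
finger_gap: 0.14
```

Emit:
play_rows:
  series: [0,-22,0,0,0,0,0,0,22,0,0,0,0,0,0,22,0,0,0,0,0,0,-22,0,0,0,0,0,0,-22,0,0,0,0,0]

```text
clock: 10.65
ee_pos: [0.4531, -0.3014, 0.1664]
tcp_rot: [0.0, 0.707, 0.707, -0.0]
wrist_force: [-1.6, 0.5, -6.3]
finger_gap: 0.141
```

Emit:
play_rows:
  series: [0,22,0,0,0,0,0,0,22,0,0,0,0,0,0,-22,0,0,0,0,0,0,-22,0,0,0,0,0,0,22,0,0,0,0,0]

```text
clock: 11.07
ee_pos: [0.4675, -0.2988, 0.1628]
tcp_rot: [-0.006, 0.708, 0.706, -0.002]
wrist_force: [0.1, 0.2, -7.5]
finger_gap: 0.138
```

Emit:
play_rows:
  series: [0,0,0,0,0,0,0,0,0,0,0,0,0,0]

```text
clock: 11.23
ee_pos: [0.4746, -0.3015, 0.1669]
tcp_rot: [0.001, 0.707, 0.707, -0.0]
wrist_force: [0.4, -0.7, -5.8]
finger_gap: 0.139
```

```bash
python3 st.py
python3 - <<'E'
from h import *
c=cam("scene"); u,v=pix(c,[.473,-.304,.08]); im=cv2.LUT(c["color"],(255*(np.arange(256)/255)**.45).astype(np.uint8)); c["color"]=im
save(c,"s6.png",crop=(int(u)-40,int(v)-15,int(u)+40,int(v)+35),k=10)
E
```

```text
t 11.23 tcp [ 474.6 -301.5  166.9] tooly ang -0.05 z [ 0.001 -0.001 -1.   ] gap 0.139 F [ 0.4 -0.7 -5.8] M [-0.04 -0.04 -0.04] j [-0.77  0.11  1.84 -0.    1.2  -0.77]
```

View pics/s6.png

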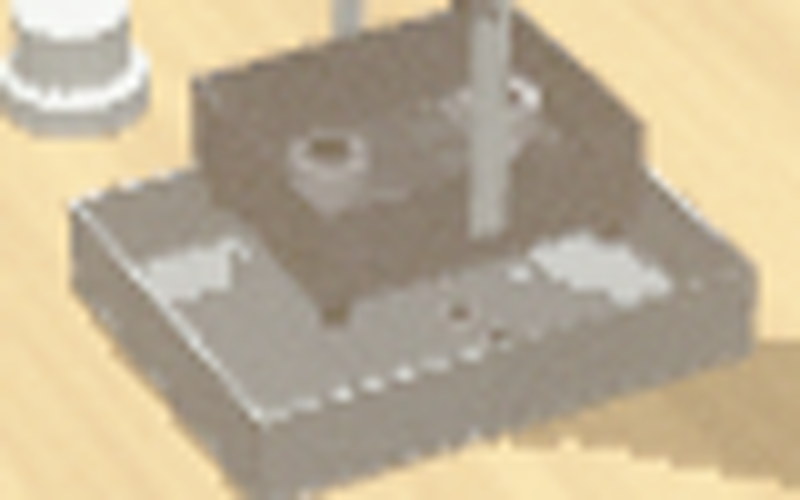

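The picture is unclear: possible nuts in the bin at (240,245), (520,272), (460,312) and (495,335). I'll raise the basket gently so the bin floor can be seen.

Emit:
play_rows:
  series: [0,0,0,2,0,0,0,0,0,0,5,0,0,0,0,0,0,9,0,0,0,0,0,0,12,0,0,0,0,0,0,14,0,0,0]

```text
clock: 11.7
ee_pos: [0.474, -0.3011, 0.2095]
tcp_rot: [-0.0, 0.708, 0.706, -0.0]
wrist_force: [-0.2, -0.1, -5.3]
finger_gap: 0.138
```

Emit:
play_rows:
  series: [0,0,0,16,0,0,0,0,0,0,16,0,0,0,0,0,0,14,0,0,0,0,0,0,12,0,0,0,0,0,0,9,0,0,0]

```text
clock: 12.12
ee_pos: [0.4745, -0.3016, 0.278]
tcp_rot: [0.002, 0.708, 0.707, 0.0]
wrist_force: [0.3, 0.3, -5.4]
finger_gap: 0.141
```

Emit:
play_rows:
  series: [0,0,0,6,0,0,0,0,0,0,3,0,0,0,0,0,0,1,0,0,0,0,0,0,0,0,0,0,0,0,0,0,0,0,0]

```text
clock: 12.53
ee_pos: [0.4738, -0.3009, 0.2843]
tcp_rot: [-0.001, 0.708, 0.707, -0.0]
wrist_force: [0.2, -0.6, -5.2]
finger_gap: 0.14
```

```bash
python3 st.py
python3 - <<'E'
from h import *
ims=[]
for n in("scene","top"):
    # average a few frames
    cs=[cam(n) for _ in range(3)]; c=cs[0]
    im=np.mean([k["color"] for k in cs],0); im=(255*(im/255)**.6).astype(np.uint8)[:,:,::-1]
    u,v=pix(c,[.473,-.304,.1]) if n=="scene" else pix(c,[.473,-.304,.0]); u,v=int(u),int(v)
    im=im[v-40:v+35,u-48:u+48] 
    ims.append(cv2.resize(im,(768 if n=="scene" else 384,600 if n=="scene" else 300),interpolation=cv2.INTER_CUBIC))
cv2.imwrite("pics/s7.png",ims[0]);cv2.imwrite("pics/t7.png",ims[1])
E
```

```text
t 12.53 tcp [ 473.8 -300.9  284.3] tooly ang -0.1 z [-0.001  0.001 -1.   ] gap 0.14 F [ 0.2 -0.6 -5.2] M [ 0.01 -0.02 -0.03] j [-0.77 -0.    1.73 -0.    1.41 -0.77]
```

View pics/s7.png

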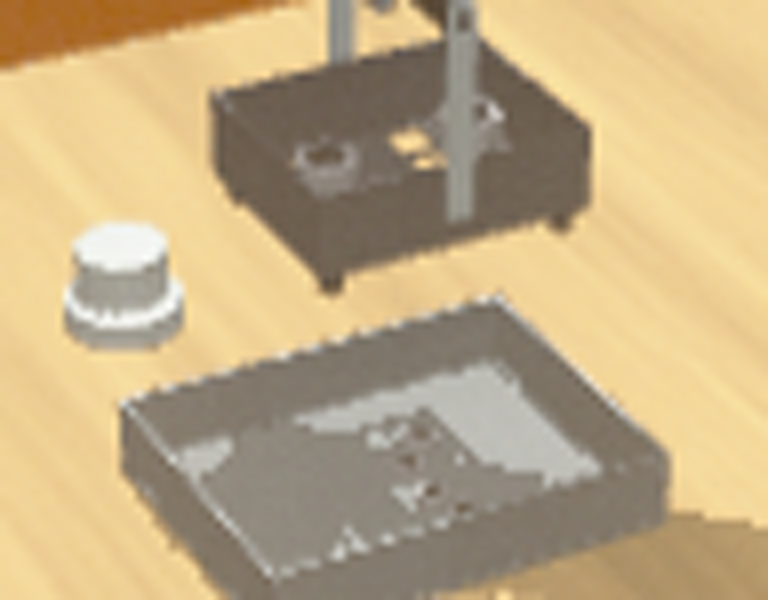

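Run:
```python
from h import *
fz=[];cs=[]
for _ in range(14):
    c=cam("scene"); cs.append(c["color"]); fz.append(get_obs()["wrist_force"][2])
print(np.mean(fz),np.std(fz)/14**.5)
im=np.mean(cs,0); im=(255*(im/255)**.6).astype(np.uint8)[:,:,::-1]
u,v=pix(c,[.473,-.304,.1]);u,v=int(u),int(v);print(u,v)
x0,y0=u-48,v-40
a=im[y0+2:y0+32,x0+22:x0+76]; b=im[y0+42:y0+72,x0+22:x0+76]
r=lambda q:cv2.resize(q,(540,300),interpolation=cv2.INTER_LANCZOS4)
out=np.vstack([r(a),r(b)]); cv2.imwrite("pics/s8.png",out)
for k in("pipe",): pass
```

```text
-5.8885048823313495 0.12176031081940603
239 143
```

View pics/s8.png

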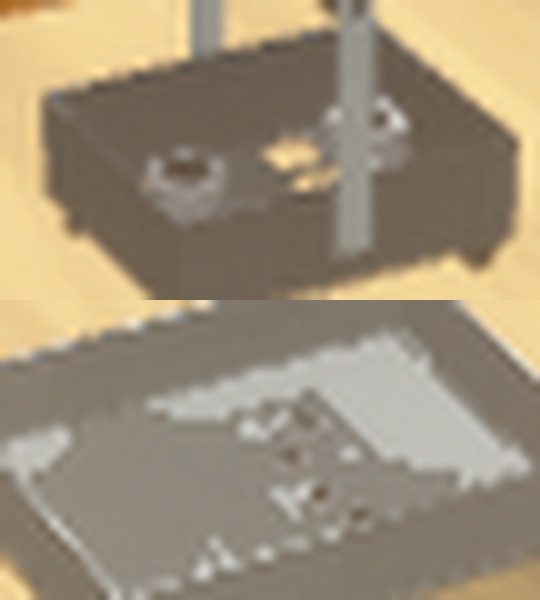

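Run:
```python
from h import *
c=cam("scene"); x0,y0=239-48+22,143-40
for u,v in [(307,115),(290,155),(320,192),(360,213)]:
    print((1000*(ray(c,x0+u/10-.5,y0+42+v/10-.5,.011)-[.473,-.304,0])).round(0))
for u,v in [(185,165),(335,115),(385,118),(290,150)]:
    print("basket",(1000*(ray(c,x0+u/10-.5,y0+2+v/10-.5,.173+.033)-[.474,-.301,.173])).round(0))
```

```text
[-36. -33.  11.]
[-15.  -9.  11.]
[-13.  21.  11.]
[-20.  42.  11.]
basket [ 29. -15.  33.]
basket [-42. -24.  33.]
basket [-59. -13.  33.]
basket [-13.  -7.  33.]
```

All four small nuts are located in the bin, at x −36 to −13 mm and y −33, −9, 21 and 42 mm. They are spaced as they were on the strip. Next I carry the basket to the mat.

Emit:
play_rows:
  series: [0,0,3,0,0,0,0,0,0,6,0,0,0,0,0,0,9,0,0,0,0,0,0,12,0,0,0,0,0,0,15,0,0,0,0]

```text
clock: 14.0
ee_pos: [0.474, -0.2551, 0.2852]
tcp_rot: [-0.0, 0.708, 0.706, 0.0]
wrist_force: [1.2, 1.2, -6.3]
finger_gap: 0.146
```

Emit:
play_rows:
  series: [0,0,18,0,0,0,0,0,0,21,0,0,0,0,0,-1,24,0,0,0,-0.4,0,-1,24,0,0,0,-0.4,0,-1,24,0,0,0,-0.4]

```text
clock: 14.42
ee_pos: [0.4707, -0.1427, 0.2853]
tcp_rot: [-0.0, 0.715, 0.699, 0.0]
wrist_force: [0.3, 0.0, -6.1]
finger_gap: 0.138
```

Emit:
play_rows:
  series: [0,-1,24,-2,0,0,-0.4,0,-1,24,-5,0,0,-0.4,0,-1,24,-8,0,0,-0.4,0,-1,24,-8,0,0,-0.4,0,-1,24,-8,0,0,-0.4]

```text
clock: 14.83
ee_pos: [0.4653, -0.0228, 0.2542]
tcp_rot: [0.0, 0.727, 0.687, 0.0]
wrist_force: [0.9, -0.3, -5.8]
finger_gap: 0.139
```

Emit:
play_rows:
  series: [0,-1,24,-9,0,0,-0.4,0,-1,24,-9,0,0,-0.4,0,-1,24,-9,0,0,-0.4,0,-1,24,-9,0,0,-0.4,0,-1,24,-9,0,0,-0.4]

```text
clock: 15.25
ee_pos: [0.4601, 0.0971, 0.2092]
tcp_rot: [0.0, 0.739, 0.674, 0.0]
wrist_force: [0.9, 0.8, -5.8]
finger_gap: 0.141
```

Emit:
play_rows:
  series: [0,-1,24,-9,0,0,-0.4,0,-1,24,-9,0,0,-0.4,0,-1,24,-9,0,0,-0.4,0,-1,24,-9,0,0,-0.4,0,-1,21,-9,0,0,-0.4]

```text
clock: 15.67
ee_pos: [0.4549, 0.2143, 0.1642]
tcp_rot: [-0.0, 0.75, 0.661, 0.0]
wrist_force: [0.5, -0.5, -6.3]
finger_gap: 0.139
```

Emit:
play_rows:
  series: [0,0,18,-8,0,0,0,0,0,15,-7,0,0,0,0,0,12,-6,0,0,0,0,0,9,-5,0,0,0,0,0,7,-4,0,0,0]

```text
clock: 16.08
ee_pos: [0.4555, 0.2739, 0.134]
tcp_rot: [-0.0, 0.75, 0.661, -0.0]
wrist_force: [0.7, -0.1, -4.5]
finger_gap: 0.142
```

Emit:
play_rows:
  series: [0,0,6,-4,0,0,0,0,0,3,-3,0,0,0,0,0,0,-1,0,0,0,0,0,0,0,0,0,0,0,0,0,0,0,0,0]

```text
clock: 16.5
ee_pos: [0.4563, 0.2814, 0.1264]
tcp_rot: [0.0, 0.751, 0.66, 0.0]
wrist_force: [0.4, -1.3, -6.6]
finger_gap: 0.143
```

```bash
python3 st.py
python3 - <<'E'
from h import *
ims=[]
for n,p,w,h in(("top",[.456,.282,.03],40,30),("scene",[.456,.282,.06],50,37),("top",[.473,-.304,0],40,30),("scene",[.473,-.304,.03],50,37)):
    c=cam(n); im=(255*(c["color"]/255)**.6).astype(np.uint8)[:,:,::-1]
    u,v=map(int,pix(c,p)); print(n,u-w,v-h); ims.append(cv2.resize(im[v-h:v+h,u-w:u+w],(400,300),interpolation=cv2.INTER_LANCZOS4))
cv2.imwrite("pics/m9.png",np.vstack([np.hstack(ims[:2]),np.hstack(ims[2:])]))
E
```

```text
t 16.5 tcp [456.3 281.4 126.4] tooly ang -7.33 z [ 0. -0. -1.] gap 0.143 F [ 0.4 -1.3 -6.6] M [-0.04 -0.07  0.  ] j [ 0.34  0.1   1.93 -0.    1.11  0.47]
top 141 199
scene 282 203
top 293 197
scene 189 121
```

View pics/m9.png

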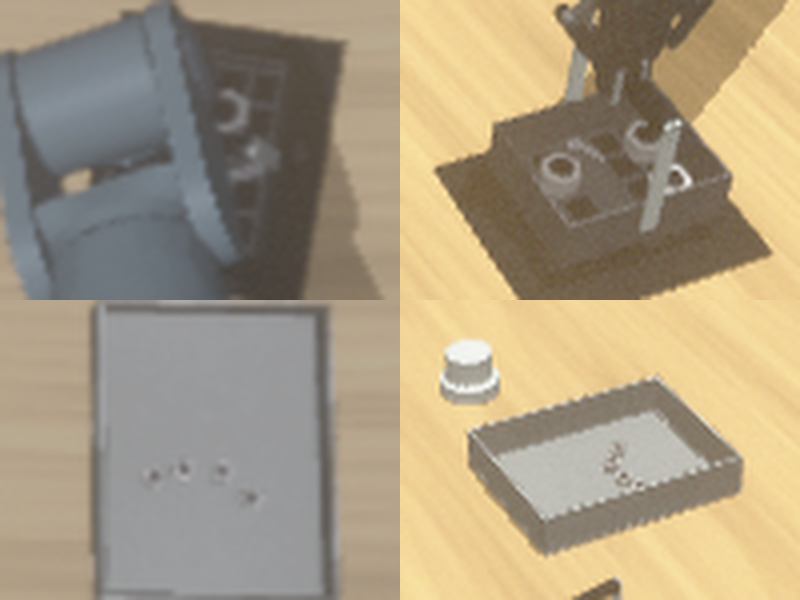

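The bin shows four nuts, at (152,477), (183,468), (220,470) and (250,497) in the lower-left panel. The basket holds three large nuts, at (560,170), (645,135) and (677,178) in the upper-right panel, and is centred over the mat. I'll lower it slowly.

Emit:
play_rows:
  series: [0,0,0,-2,0,0,0,0,0,0,-3,0,0,0,0,0,0,-3,0,0,0,0,0,0,-1.5,0,0,0,0,0,0,-0.5,0,0,0]

```text
clock: 17.12
ee_pos: [0.4557, 0.2817, 0.1156]
tcp_rot: [-0.0, 0.751, 0.661, -0.001]
wrist_force: [0.3, 0.1, -5.7]
finger_gap: 0.137
```

Emit:
play_rows:
  series: [0,0,0,-0.5,0,0,0,0,0,0,-0.5,0,0,0,0,0,0,-0.5,0,0,0,0,0,0,0,0,0,0,0,0,0,0,0,0,0]

```text
clock: 17.53
ee_pos: [0.4562, 0.2819, 0.1149]
tcp_rot: [-0.0, 0.751, 0.661, 0.0]
wrist_force: [0.5, 0.2, -5.9]
finger_gap: 0.141
```

```bash
python3 st.py
```

```text
t 17.53 tcp [456.2 281.9 114.9] tooly ang -7.3 z [ 0.  0. -1.] gap 0.141 F [ 0.5  0.2 -5.9] M [-0.03  0.01 -0.04] j [0.34 0.12 1.93 0.   1.09 0.47]
```

Emit:
play_rows:
  series: [0,0,0,-0.5,0,0,0,0,0,0,-0.5,0,0,0,0,0,0,0,0,0,0]

```text
clock: 17.78
ee_pos: [0.4566, 0.2818, 0.1147]
tcp_rot: [0.0, 0.751, 0.661, 0.0]
wrist_force: [-0.3, -2.0, 1.7]
finger_gap: 0.141
```

Emit:
play_rows:
  series: [0,0,0,-0.5,0,0,0,0,0,0,-0.5,0,0,0,0,0,0,0,0,0,0]

```text
clock: 18.03
ee_pos: [0.4566, 0.2819, 0.1146]
tcp_rot: [0.0, 0.751, 0.661, 0.0]
wrist_force: [-4.8, -4.0, 8.5]
finger_gap: 0.142
```

Contact made. I'll ease off 1 mm and open gently.

Emit:
play_rows:
  series: [0,0,0,0.5,0,0,0,0,0,0,0.5,0,0,0,12,0,0,0,0,0,0,16,0,0,0,0,0,0,20,0,0,0,0,0,0]
  squeeze: 20

```text
clock: 18.45
ee_pos: [0.4565, 0.2822, 0.1138]
tcp_rot: [0.0, 0.751, 0.661, 0.001]
wrist_force: [-0.2, -0.2, -0.1]
finger_gap: 0.235
```

Emit:
play_rows:
  series: [28,0,0,0,0,0,0,40,0,0,0,0,0,0,55,0,0,0,0,0,0,70,0,0,0,0,0,0,80,0,0,0,0,0,0]

```text
clock: 18.87
ee_pos: [0.4561, 0.2819, 0.1137]
tcp_rot: [-0.0, 0.751, 0.661, 0.0]
wrist_force: [-0.7, -0.0, 0.1]
finger_gap: 0.87
```

Emit:
play_rows:
  series: [80,0,0,0,0,0,0,80,0,0,5,0,0,0,80,0,0,10,0,0,0,80,0,0,18,0,0,0,80,0,0,24,0,0,0]

```text
clock: 19.28
ee_pos: [0.4551, 0.2815, 0.1707]
tcp_rot: [-0.001, 0.751, 0.661, -0.001]
wrist_force: [0.3, 0.2, 0.4]
finger_gap: 0.932
```

Emit:
play_rows:
  series: [80,0,0,24,0,0,0,80,0,0,24,0,0,0,80,0,0,24,0,0,0,80,-10,-15,15,0,0,0,80,-20,-30,10,0,0,0]

```text
clock: 19.7
ee_pos: [0.4277, 0.2379, 0.2717]
tcp_rot: [0.001, 0.75, 0.662, 0.003]
wrist_force: [-0.2, -0.1, 0.4]
finger_gap: 0.936
```

Emit:
play_rows:
  series: [80,-10,-35,5,0,0,0,80,0,-35,0,0,0,0,80,0,-35,0,0,0,0,80,0,-25,0,0,0,0,80,0,-10,0,0,0,0]

```text
clock: 20.12
ee_pos: [0.4162, 0.0945, 0.274]
tcp_rot: [0.001, 0.752, 0.659, 0.001]
wrist_force: [0.5, -0.2, -0.9]
finger_gap: 0.93
```

Emit:
play_rows:
  series: [80,0,0,0,0,0,0,80,0,0,0,0,0,0,80,0,0,0,0,0,0,80,0,0,0,0,0,0]

```text
clock: 20.45
ee_pos: [0.4161, 0.0979, 0.2728]
tcp_rot: [-0.0, 0.75, 0.661, 0.0]
wrist_force: [-0.7, 0.8, -0.1]
finger_gap: 0.934
```

```bash
python3 st.py
python3 - <<'E'
from h import *
c=cam("top"); u,v=map(int,pix(c,[.456,.282,.03])); print(u-40,v-30); im=(255*(c["color"]/255)**.5).astype(np.uint8)[:,:,::-1]
a=cv2.resize(im[v-30:v+30,u-40:u+40],(800,600),interpolation=cv2.INTER_CUBIC)
c=cam("scene");save(c,"s10.png",k=1)
b=cv2.resize(c["color"][:,:,::-1],(240,180)); a[:180,560:]=b
cv2.imwrite("pics/m10.png",a)
E
```

```text
t 20.45 tcp [416.1  97.9 272.8] tooly ang -7.19 z [-0.  0. -1.] gap 0.934 F [-0.7  0.8 -0.1] M [ 0.03 -0.   -0.  ] j [-0.04 -0.35  2.05  0.    1.44  0.09]
141 199
```

View pics/m10.png

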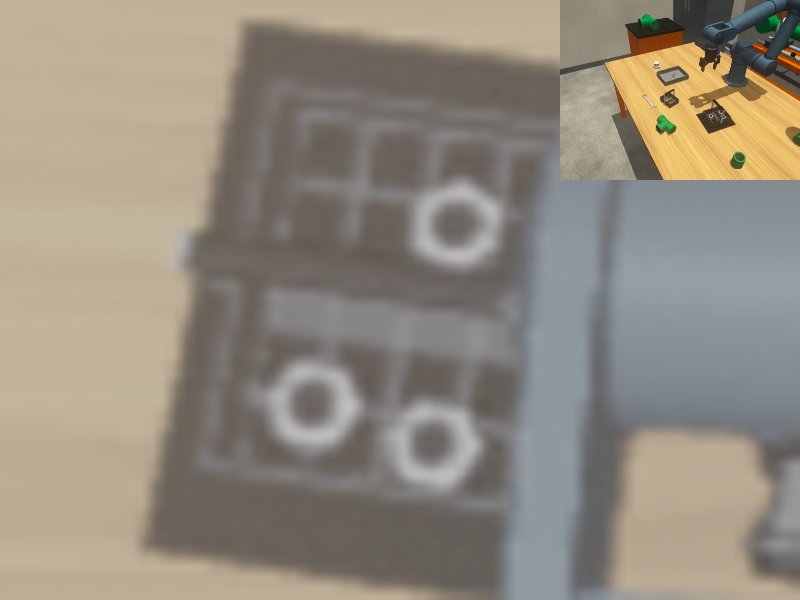

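The basket stands square on the mat with three large nuts in it, at (457,223), (313,403) and (433,443). Its left rim corners are at about (280,80) and (200,465). I'll do a quick numeric check and then hand in.

Run:
```python
from h import *
c=cam("top"); a,b=[ray(c,141+(u+.5)/10-.5,199+(v+.5)/10-.5,.061)[:2] for u,v in((280,80),(200,465))]
d=a-b; L=np.linalg.norm(d); x=d/L; y=np.array([-x[1],x[0]]); ctr=(a+b)/2-y*.058
off=np.linalg.norm(ctr-[.456,.282]); ang=np.degrees(np.arctan2(x[1],x[0]))
print("len",L,"centre",ctr,"off mm",off*1000,"ang",ang)
if off<.02 and abs(ang+7.2)<8: close_job(); print("handed in")
```

```text
len 0.14624801681549232 centre [0.45743935 0.28320911] off mm 1.8798061911635906 ang -8.387473420353416
the job is handed in; nothing more can be done
handed in
```

The basket is on the mat and the job is handed in. All four small nuts are in the bin and all three large nuts are still in the basket. I picked the basket up by its handle, carried it level to the bin, and shook it along its x axis. I then stood it on the mat, let go and backed the arm away.

- **Bin:** The last close-up of the bin, taken just before I set the basket down, showed four small nuts inside its walls. The earlier view from just above the bin was hard to read because of shadows. The weight reading on the wrist was too noisy to confirm the count.
- **Basket:** The final picture showed the three large nuts in it. By measurement it stands about 2 mm from the mat's centre and about 1° off square. I measured from its two visible left corners, because the arm hid the right side.
- **Release:** The wrist force was near zero after I let go, and the gripper was well clear of the basket.
- **Other objects:** The pipe fittings and tools looked undisturbed in the final small overview, but I did not measure them.
- **Time:** It took about 20.6 s of the 54 s allowed.

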